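# Feel along the board holder's rear edge for the notch and press its release key

### The arm

A 6-joint arm with a two-finger parallel gripper is mounted at the origin on the work surface; the furniture and walls round the work are solid. World frame = base frame: x ahead of the robot, y to its left, z up, the work surface at z = 0. Lengths are in m, angles in rad, forces in N, time in s.
With the tool pointing down it reaches from about 0.25 to 0.85 m from the base axis. Payload 12.5 kg.
Tool frame: the origin (TCP) lies at the very end of the fingers, on their centre line; the grasp point (between the pads) lies manip.grip_depth behind it (manip.grip_depth is the distance from the TCP to the grasp point, in m); x points along the fingers, z is the direction in which the jaws open and shut, and the axes are right-handed (so a half turn about x gives the same grasp; the last joint's range is limited). The gripper opens to 93 mm and grips with 3 to 60 N. Pads are 15 mm wide; open, the fingers measure 128 mm over their backs; the gripper's body (75 mm by 188 mm) begins 65 mm behind the grasp point.
Start: joints at [-1.41, 0.351, 1.652, -0, 1.139, -0.085], TCP at [0.134, -0.533, 0.193] pointing down, gripper open.
Joint ranges: [-2.75, 2.75], [-0.79, 2.1], [0.01, 2.65], [-1.57, 4.71], [0.07, 3.14], [-2.87, 2.87]. Speed limits (rad/s): [2.22, 2.22, 2.79, 3.14, 3.14, 3.14].

### API

Orientations are given as a unit quaternion [w, x, y, z].
In Python, from plant import sensors, optics, workorder, manip gives the robot as it stands. The module is installed in compiled form; this text tells all that it offers.
- The arm moves only by the tool move_arm, never from a script. Its argument "motion" is one flat list of numbers, 7 for each row, row after row: the shift along the tool's x, y, z in units of 40 mm (1.0 is 40 mm), then the turn, a rotation vector about the tool's x, y, z in units of 10 degrees (1.0 is 10 degrees), then the opening, from 0 (shut) to 1 (fully open). In form: [x, y, z, wx, wy, wz, hand, x, y, z, wx, wy, wz, hand, ...]. A call has 1 to 10 rows; each row is the pose to reach, as a shift and turn from the pose measured when the call began, along the tool's axes at that moment; what a row does not reach only later rows make up. A row lasts 1/8 s, in which the tool goes at most 62.5 mm and 10.7 degrees, less where a joint would pass 70% of its speed; a pose out of reach is approached as far as the arm can. A call with a gripper value outside its range is refused whole. The fingers move at their own pace and stop on an object; "newtons" is the grip in N (left out, the last holds). Time passes only in rows, so rows that repeat a pose let the fingers close. It gives the time, the measured TCP pose, the force and the opening at its end, in the units of the state.
- sensors.get_state(): the state, without advancing time (a new reading comes with each control period).
- optics.get_image(name): name is "scene" or "top" or "wrist"; returns a dict with "color" (420x560x3 uint8, blue, green, red), "intrinsics" (3x3 intrinsics, pixels), "R" (3x3) and "t" (3): a world point X has camera coordinates R X + t. Camera axes: x right, y down, z forward; pixel columns grow to the right and rows downward; lengths in m; the calibration is good to about 2 mm. A picture is of the moment at which its call begins. There is no depth.
- workorder.job_done(): hands the job in, once; it reports no verdict.
The state is a dict: "clock": time; "joint_positions": joint angles; "qvel": joint speeds; "effort": joint torques, N m; "eef_pos": TCP position; "tcp_rot": TCP orientation; "wrist_force": force on the tool from outside, world axes, zero at the start; "wrist_torque": the same for the moment, N m; "grip_width": finger opening in m.
Only numpy, scipy, OpenCV 4.12 (cv2) and the standard library are available. Lean on these libraries where they do the work, as an engineer would, in place of code of your own. Each camera call takes 0.05 s, during which the arm holds its last target.

### The job

The board holder on the bench clamps a green circuit board by its far edge; free the board. Its release key lies in a notch somewhere along the black rear edge of the holder, hard to see: put a fingertip lightly on the top of that edge near one of its ends, run along it until you find the notch, and press the key in the notch all the way down, so that the clamp bar opens; then come away. Grasp and lift nothing, do not bear hard on anything, open the clamp only by its key without touching the clamp bar, and leave the board and the things standing round it where they are.

Things in the scene. Friction and masses are not known exactly. Their poses are not given: they have to be found in the camera images.
- holder: board holder, fixed. Origin: centre of its underside on the bench; x points away from the clamped board (roughly away from the robot), y along its length, z up. Base plate 8 mm thick, x -45 to 70, y -150 to 150 mm, in front of it the bed for the board; grey spine x -35 to 5, y -140 to 140 mm, top at z = 52 mm; behind it an open trough, then the black rear edge, x 40 to 58 mm, top at z = 30 mm.
- rear_edge: black rear edge of the holder: rigid straight rib, 18 mm thick, 300 mm long, flat on top but for one notch 30 mm long, 6 mm deep, open right across the rib. Origin: middle of its top line; axes as the holder's, y along the edge. The notch's middle lies at y = -45 to 45 mm, new each time and in no reading; beyond y = +-60 mm the edge is always whole. No obstacle within 40 mm across it.
- key (a joint): release key, the floor of the notch, black like the rib, 17 mm across it by 29 mm along: how far it is pressed down, m; 0 at the start (its top 6 mm below the top of the edge) to 0.008 (fully down, 14 mm below). It yields at 5 to 10 N and stays where it is left. Closed fingers enter with their closing line across the edge; a tip wholly within the notch no longer bears on the edge.
- clamp_bar: steel clamp bar, 200 mm long along y, on the front of the spine over the board's far edge, z 10 to 34 mm when closed. Origin on its hinge line, 42 mm in front of the holder's origin, 30 mm above the bench; axes as the holder's when closed. Turns about its y axis, lower edge swinging up: its z axis leans 0 (closed) to 0.6 rad (open), 0.075 rad per mm of key travel. Not to be touched.
- panel_edge (a point): green circuit board, 185 x 222 mm, 2 mm thick with low parts on it, loose, flat on the holder's bed, 8 mm above the bench, with its far edge under the clamp bar. This point: on its top, 7 mm in from the middle of its far edge. Not to be disturbed.
- spool: solder spool, black flanges and white winding, 59 x 72 x 41 mm, standing to the left of the holder. Origin: centre of its underside. Leave alone.
- tip_box: small closed blue-grey case, 70 x 90 x 29 mm, to the left of the holder. Origin: centre of its underside. Leave alone.
- bottle: white bottle with red nozzle, 55 mm across, 122 mm high, right of the holder. Origin: centre of its underside. Leave alone.

How it is judged:
By the outcome, as a careful person would: the job done as asked, in the order asked, and still so for the second after the job is handed in, with the robot touching nothing.
It also fails if it takes over 64 s, if anything falls off the work surface, if the arm or the gripper's body presses on something with over 40 N, if the wrist force passes 120 N, or if a joint passes its speed limit or range.

## Working session

There is one attempt and no reset: what is moved stays moved. The work goes in short steps, Python scripts to look and compute and a tool call to move; the robot and the scene stay as the last step left them, time stands still between calls to the robot, and variables do not carry over. Pictures are saved under pics/ and viewed, and the job is handed in when it is done.

Besides the shell and the picture viewer there is one more tool, called after "Call:" as a command line: name --argument value ..., lists and objects as JSON in quotes. move_arm: Moves the arm, as the interface text tells. Its arguments: {"type":"object","properties":{"motion":{"type":"array"},"newtons":{"type":"number"}},"required":["motion"]}

```bash
mkdir -p pics; python3 - <<'E'
from plant import sensors, optics, manip
import cv2, numpy as np
s=sensors.get_state(); print({k:np.round(v,4) for k,v in s.items()}, manip.grip_depth)
for n in ["scene","top","wrist"]:
    d=optics.get_image(n); cv2.imwrite(f"pics/{n}0.png",d["color"]); np.savez(f"{n}0.npz",**d)
    print(n,np.round(d["intrinsics"],1).tolist(),np.round(d["R"],3).tolist(),np.round(d["t"],3))
E
```

```text
{'clock': np.float64(0.0), 'joint_positions': array([-1.4096,  0.3512,  1.6524,  0.    ,  1.1391, -0.0846]), 'qvel': array([ 0.0008,  0.001 , -0.0003, -0.0018,  0.0004, -0.0002]), 'effort': array([-6.00000e-04, -4.97326e+01, -2.85252e+01,  7.00000e-02,
        2.57000e-02, -1.00000e-04]), 'eef_pos': array([ 0.1338, -0.5331,  0.1926]), 'tcp_rot': array([ 0.5572,  0.4352,  0.5578, -0.4346]), 'wrist_force': array([-0.0411,  0.3307, -0.204 ]), 'wrist_torque': array([ 0.0356, -0.0238, -0.0375]), 'grip_width': np.float64(0.0931)} 0.0188
scene [[464.0, 0.0, 278.6], [0.0, 464.0, 221.1], [0.0, 0.0, 1.0]] [[-0.679, -0.734, -0.013], [-0.49, 0.466, -0.737], [0.547, -0.493, -0.676]] [0.322 0.264 0.85 ]
top [[470.8, 0.0, 277.1], [0.0, 470.8, 212.3], [0.0, 0.0, 1.0]] [[0.006, -1.0, -0.019], [-0.998, -0.005, -0.067], [0.067, 0.02, -0.998]] [0.04  0.469 1.047]
wrist [[289.1, 0.0, 278.1], [0.0, 289.1, 210.7], [0.0, 0.0, 1.0]] [[0.243, -0.97, -0.001], [-0.937, -0.236, 0.257], [-0.25, -0.061, -0.966]] [-0.551 -0.031  0.389]
```

View pics/scene0.png

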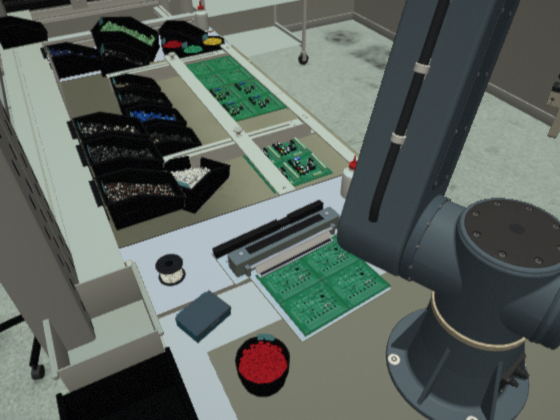

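View pics/top0.png

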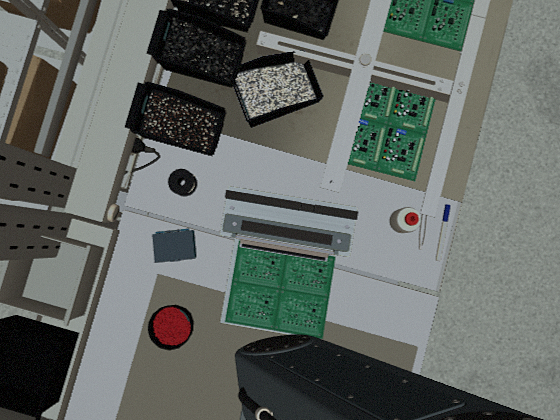

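View pics/wrist0.png

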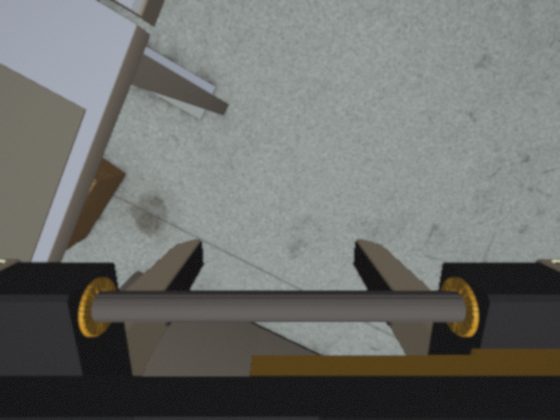

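The top view shows the black rear edge from about (226,195) to (357,214), with the spine below it and the board below that. The spool (182,182), case (174,245) and bottle (406,219) are clear of it. I'll measure the rib next.

```bash
cat > h.py <<'E'
import numpy as np, cv2
def ray(d,uv,z):
    K,R,t=d["intrinsics"],d["R"],d["t"]
    c=-R.T@t; r=R.T@np.linalg.inv(K)@np.array([uv[0],uv[1],1.]); return c+r*(z-c[2])/r[2]
def proj(d,X):
    p=d["intrinsics"]@(d["R"]@np.asarray(X)+d["t"]); return p[:2]/p[2]
E
python3 - <<'E'
from h import *
for n,box in (("top",(215,180,370,262)),("scene",(205,190,350,285))):
    d=np.load(n+"0.npz"); im=d["color"]; x0,y0,x1,y1=box
    m=(im.max(2)<45).astype(np.uint8); mm=np.zeros_like(m); mm[y0:y1,x0:x1]=m[y0:y1,x0:x1]
    cs,_=cv2.findContours(mm,cv2.RETR_EXTERNAL,cv2.CHAIN_APPROX_NONE)
    for c in cs:
        if cv2.contourArea(c)>150:
            r=cv2.minAreaRect(c); b=cv2.boxPoints(r); print(n,cv2.contourArea(c),r)
            for p in b: print(p, ray(d,p,.03).round(4))
    cv2.imwrite(f"pics/{n}_z.png",cv2.resize(im[y0:y1,x0:x1],None,fx=5,fy=5,interpolation=cv2.INTER_CUBIC))
E
```

```text
top 729.0 ((286.1920166015625, 231.8736572265625), (90.73672485351562, 9.52175521850586), 9.673355102539062)
[240.66873 228.94356] [0.4306 0.1238 0.03  ]
[242.2687  219.55717] [0.4515 0.1204 0.03  ]
[331.7153  234.80376] [ 0.4188 -0.0786  0.03  ]
[330.11533 244.19014] [ 0.398 -0.075  0.03 ]
top 882.0 ((290.9392395019531, 204.40206909179688), (132.83387756347656, 7.947696208953857), 9.360191345214844)
[224.76031 197.52094] [0.5007 0.1602 0.03  ]
[226.05292 189.67905] [0.5183 0.1576 0.03  ]
[357.11816 211.2832 ] [ 0.4713 -0.135   0.03  ]
[355.82556 219.12509] [ 0.4538 -0.132   0.03  ]
scene 405.5 ((284.192138671875, 233.40992736816406), (6.225028991699219, 81.54789733886719), 64.88516235351562)
[245.95195 247.89752] [0.4698 0.103  0.03  ]
[319.79022 213.28583] [ 0.4365 -0.1006  0.03  ]
[322.4323  218.92233] [ 0.4183 -0.0905  0.03  ]
[248.59406 253.53403] [0.4524 0.1098 0.03  ]
scene 943.5 ((267.8027038574219, 228.569580078125), (9.810324668884277, 119.01173400878906), 65.3764419555664)
[211.66425 248.90387] [0.5201 0.1605 0.03  ]
[319.85364 199.31708] [ 0.4726 -0.1388  0.03  ]
[323.94116 208.23529] [ 0.4423 -0.1214  0.03  ]
[215.75177 257.82208] [0.492  0.1703 0.03  ]
```

View pics/top_z.png

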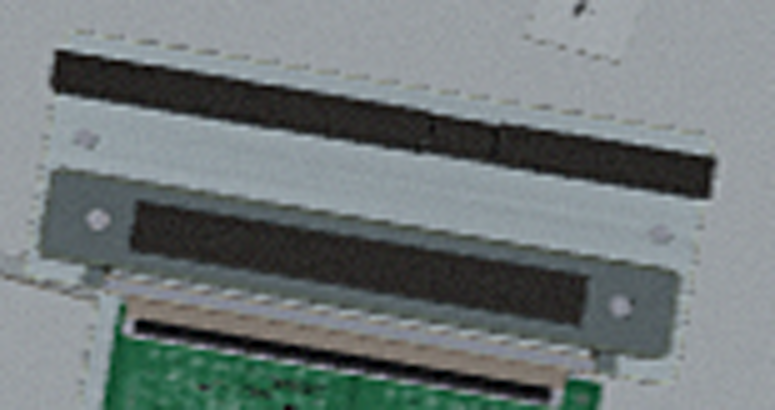

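View pics/scene_z.png

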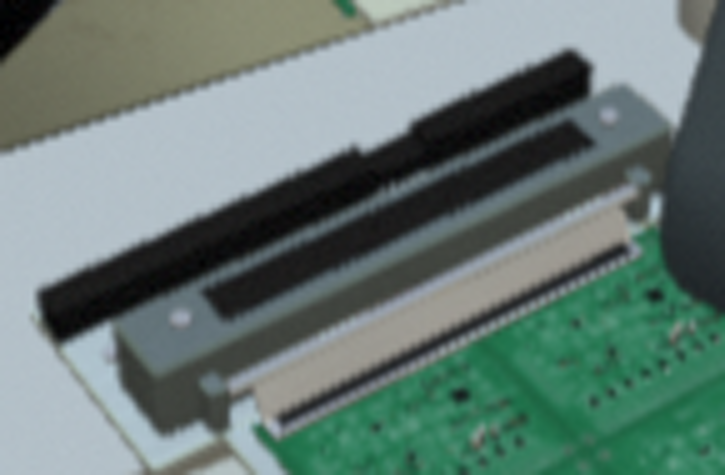

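```bash
cat >> h.py <<'E'
from scipy.spatial.transform import Rotation as Ro
YAW=np.arctan2(-0.04695,0.2924)
HX=np.array([np.cos(YAW),np.sin(YAW),0]); HY=np.array([-np.sin(YAW),np.cos(YAW),0]); C=np.array([.4860,.0127,.03])
def toolR(s): q=np.asarray(s["tcp_rot"]); return Ro.from_quat(q[[1,2,3,0]])
def goal(y,z,sgn=1): # rib coords y, world z
    p=C+HY*y; p[2]=z
    tz=sgn*HX; tx=np.array([0,0,-1.]); ty=np.cross(tz,tx)
    return p,Ro.from_matrix(np.c_[tx,ty,tz])
def cmd(s,p,R):
    R0=toolR(s); return (R0.inv().apply(p-s["eef_pos"])/.04).round(3), ((R0.inv()*R).as_rotvec(degrees=True)/10).round(3)
def rel(s):
    d=np.asarray(s["eef_pos"])-C; R=toolR(s).as_matrix(); return dict(t=round(float(s["clock"]),2),x=round(d@HX*1e3,1),y=round(d@HY*1e3,1),z=round(s["eef_pos"][2]*1e3,1),F=np.round(s["wrist_force"],2),T=np.round(s["wrist_torque"],2),w=round(float(s["grip_width"]),4))
E
python3 - <<'E'
from h import *
from plant import sensors
s=sensors.get_state(); print(toolR(s).as_matrix().round(3)); print(YAW)
t=np.load("top0.npz")
for uv in [(301,206),(308.4,207.6),(314.5,209),(406,219)]:
    p=ray(t,uv,.03); print(uv,p.round(4),((p-C)@HY).round(4),((p-C)@HX).round(4))
sc=np.load("scene0.npz")
for a in [(205+360/5,190+155/5),(205+412/5,190+130/5)]:
    p=ray(sc,a,.03); print(a,((p-C)@HY).round(4),((p-C)@HX).round(4))
for sg in (1,-1):
  for z in (.25,.06):
    p,R=goal(-.11,z,sg); print(sg,p,*cmd(s,p,R))
E
```

```text
[[-0.     0.97   0.243]
 [ 0.001  0.243 -0.97 ]
 [-1.     0.    -0.001]]
-0.15920875782194857
(301, 206) [ 0.4825 -0.0104  0.03  ] -0.0233 0.0002
(308.4, 207.6) [ 0.479  -0.0268  0.03  ] -0.0401 -0.0007
(314.5, 209) [ 0.4759 -0.0404  0.03  ] -0.054 -0.0015
(406, 219) [ 0.4547 -0.2429  0.03  ] -0.2573 0.0096
(277.0, 221.0) -0.0196 0.0045
(287.4, 216.0) -0.0499 0.0052
1 [ 0.46856093 -0.09590883  0.25      ] [-1.423 10.777 -8.569] [-6.68e+00 -4.00e-03 -3.00e-03]
1 [ 0.46856093 -0.09590883  0.06      ] [ 3.327 10.777 -8.565] [-6.68e+00 -4.00e-03 -3.00e-03]
-1 [ 0.46856093 -0.09590883  0.25      ] [-1.423 10.777 -8.569] [ 1.132e+01 -4.000e-03  4.000e-03]
-1 [ 0.46856093 -0.09590883  0.06      ] [ 3.327 10.777 -8.565] [ 1.132e+01 -4.000e-03  4.000e-03]
```

Call:
move_arm --motion '[-1.4,0.5,-0.4,0,0,0,0,-1.4,1.5,-1.2,-0.7,0,0,0,-1.4,2.7,-2.1,-1.5,0,0,0,-1.4,4.0,-3.2,-2.4,0,0,0,-1.4,5.3,-4.2,-3.3,0,0,0,-1.4,6.6,-5.3,-4.2,0,0,0,-1.4,7.9,-6.3,-5.0,0,0,0,-1.4,9.2,-7.3,-5.8,0,0,0,-1.4,10.3,-8.2,-6.4,0,0,0,-1.4,10.78,-8.57,-6.68,0,0,0]' --newtons 20

```text
clock: 1.4
eef_pos: [0.4697, -0.0935, 0.249]
tcp_rot: [0.705, 0.055, 0.705, -0.054]
wrist_force: [0.5, -0.6, 0.4]
grip_width: 0.0009
```

```bash
python3 - <<'E'
from h import *
from plant import sensors
s=sensors.get_state(); print(rel(s), s["joint_positions"].round(3))
for z in (.25,.06,.04):
    p,R=goal(-.11,z); print(z,*cmd(s,p,R))
E
```

```text
{'t': 1.4, 'x': np.float64(0.7), 'y': np.float64(-107.4), 'z': np.float64(249.0), 'F': array([ 0.49, -0.65,  0.43]), 'T': array([-0.06, -0.04,  0.03]), 'w': 0.0009} [-2.940e-01  1.630e-01  1.756e+00  1.000e-03  1.223e+00 -1.400e-01]
0.25 [-0.026 -0.064 -0.018] [ 0.025 -0.002 -0.005]
0.06 [ 4.724 -0.069 -0.016] [ 0.025 -0.002 -0.005]
0.04 [ 5.224 -0.069 -0.016] [ 0.025 -0.002 -0.005]
```

Call:
move_arm --motion '[1.4,-0.05,-0.02,0.02,0,0,0,2.8,-0.07,-0.02,0.02,0,0,0,4.0,-0.07,-0.02,0.02,0,0,0,4.6,-0.07,-0.02,0.02,0,0,0,4.9,-0.07,-0.02,0.02,0,0,0,5.0,-0.07,-0.02,0.02,0,0,0,5.0,-0.07,-0.02,0.02,0,0,0]'

```text
clock: 2.28
eef_pos: [0.4688, -0.0961, 0.0496]
tcp_rot: [0.705, 0.056, 0.705, -0.056]
wrist_force: [0.4, 0.3, 0.3]
grip_width: 0.0006
```

```bash
python3 - <<'E'
from h import *
from plant import sensors,optics
s=sensors.get_state(); print(rel(s), s["joint_positions"].round(3))
for n in ["scene","top","wrist"]:
    d=optics.get_image(n); im=d["color"]
    if n=="scene": im=cv2.resize(im[180:300,190:350],None,fx=5,fy=5)
    cv2.imwrite(f"pics/{n}1.png",im)
p,R=goal(-.11,.03); print(cmd(s,p,R))
E
```

```text
{'t': 2.27, 'x': np.float64(0.3), 'y': np.float64(-110.1), 'z': np.float64(49.6), 'F': array([0.41, 0.29, 0.25]), 'T': array([ 0.01, -0.06, -0.02]), 'w': 0.0006} [-3.000e-01  4.380e-01  1.951e+00  1.000e-03  7.520e-01 -1.430e-01]
(array([ 0.489,  0.002, -0.008]), array([ 0.005,  0.004, -0.005]))
```

View pics/scene1.png

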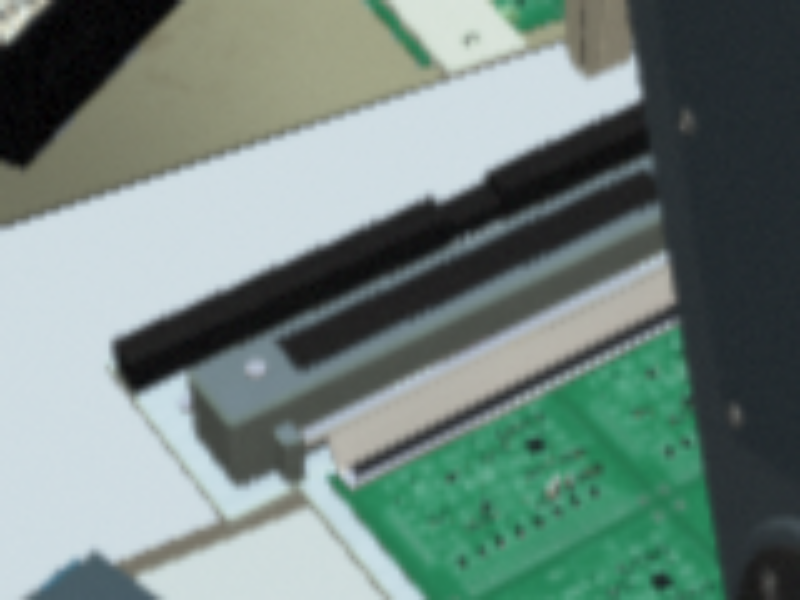

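View pics/wrist1.png

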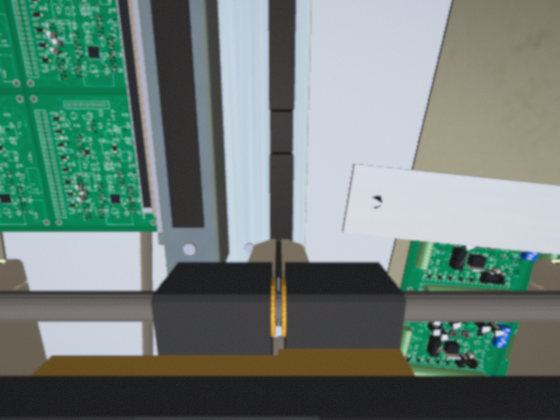

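The wrist view shows the closed fingertip (279,242) over the rib, with the notch at rows 110–153. Next is a slow descent to light contact.

Call:
move_arm --motion '[0.15,0,0,0,0,0,0,0.3,0,0,0,0,0,0,0.38,0,0,0,0,0,0,0.42,0,0,0,0,0,0,0.44,0,0,0,0,0,0,0.44,0,0,0,0,0,0]'

```text
clock: 3.18
eef_pos: [0.469, -0.0961, 0.0321]
tcp_rot: [0.705, 0.056, 0.704, -0.056]
wrist_force: [0.3, -0.1, -0.4]
grip_width: 0.0006
```

```bash
cat > st.py <<'E'
from h import *
from plant import sensors
s=sensors.get_state(); print(rel(s))
E
python3 st.py
```

```text
{'t': 3.17, 'x': np.float64(0.4), 'y': np.float64(-110.1), 'z': np.float64(32.1), 'F': array([ 0.26, -0.09, -0.42]), 'T': array([-0.05, -0.05,  0.04]), 'w': 0.0006}
```

Call:
move_arm --motion '[0.02,0,0,0,0,0,0,0.035,0,0,0,0,0,0,0.045,0,0,0,0,0,0,0.045,0,0,0,0,0,0]'

```text
clock: 3.68
eef_pos: [0.469, -0.0961, 0.0303]
tcp_rot: [0.705, 0.056, 0.704, -0.056]
wrist_force: [-0.1, -0.7, 0.4]
grip_width: 0.0004
```

```bash
python3 st.py
```

```text
{'t': 3.67, 'x': np.float64(0.4), 'y': np.float64(-110.1), 'z': np.float64(30.3), 'F': array([-0.15, -0.74,  0.43]), 'T': array([-0.04, -0.08,  0.01]), 'w': 0.0004}
```

Call:
move_arm --motion '[0.012,0,0,0,0,0,0,0.02,0,0,0,0,0,0,0.02,0,0,0,0,0,0]'

```text
clock: 4.05
eef_pos: [0.4689, -0.096, 0.0295]
tcp_rot: [0.705, 0.056, 0.705, -0.056]
wrist_force: [-0.2, 0.4, -0.6]
grip_width: 0.0005
```

```bash
python3 st.py
```

```text
{'t': 4.05, 'x': np.float64(0.4), 'y': np.float64(-110.1), 'z': np.float64(29.5), 'F': array([-0.16,  0.36, -0.62]), 'T': array([-0.02, -0.06,  0.02]), 'w': 0.0005}
```

Call:
move_arm --motion '[0.012,0,0,0,0,0,0,0.02,0,0,0,0,0,0,0.02,0,0,0,0,0,0]'

```text
clock: 4.42
eef_pos: [0.4689, -0.096, 0.0287]
tcp_rot: [0.705, 0.056, 0.705, -0.056]
wrist_force: [0.6, 0.2, -0.1]
grip_width: 0.0005
```

```bash
python3 st.py
```

```text
{'t': 4.42, 'x': np.float64(0.3), 'y': np.float64(-110.1), 'z': np.float64(28.7), 'F': array([ 0.61,  0.21, -0.1 ]), 'T': array([-0.05, -0.05, -0.04]), 'w': 0.0005}
```

Call:
move_arm --motion '[0.012,0,0,0,0,0,0,0.02,0,0,0,0,0,0,0.02,0,0,0,0,0,0]'

```text
clock: 4.8
eef_pos: [0.4689, -0.096, 0.0278]
tcp_rot: [0.705, 0.056, 0.705, -0.056]
wrist_force: [-0.1, -1.3, -0.2]
grip_width: 0.0004
```

```bash
python3 st.py; python3 - <<'E'
from plant import optics
import cv2,numpy as np
d=optics.get_image("wrist"); np.savez("wrist2.npz",**d)
cv2.imwrite("pics/wrist2.png",cv2.resize(d["color"][60:290,180:380],None,fx=2.6,fy=2.6))
E
```

```text
{'t': 4.8, 'x': np.float64(0.3), 'y': np.float64(-110.1), 'z': np.float64(27.8), 'F': array([-0.09, -1.27, -0.19]), 'T': array([-0.05, -0.13, -0.01]), 'w': 0.0004}
```

View pics/wrist2.png

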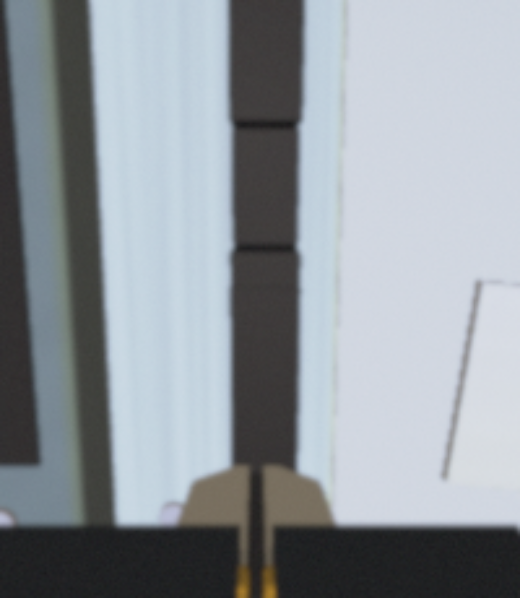

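The fingers sit over the rib, about 2 mm to the spine side of its middle. There is still no contact force, so I'll shift +2 mm across and keep creeping down.

Call:
move_arm --motion '[0.01,0,0.04,0,0,0,0,0.02,0,0.05,0,0,0,0,0.02,0,0.05,0,0,0,0]'

```text
clock: 5.22
eef_pos: [0.4709, -0.0964, 0.027]
tcp_rot: [0.705, 0.056, 0.705, -0.056]
wrist_force: [-0.5, 0.2, -1.0]
grip_width: 0.0006
```

```bash
python3 st.py
```

```text
{'t': 5.22, 'x': np.float64(2.3), 'y': np.float64(-110.1), 'z': np.float64(27.0), 'F': array([-0.49,  0.18, -0.98]), 'T': array([-0.01, -0.02, -0.02]), 'w': 0.0006}
```

Call:
move_arm --motion '[0.012,0,0,0,0,0,0,0.02,0,0,0,0,0,0,0.02,0,0,0,0,0,0]'

```text
clock: 5.6
eef_pos: [0.4709, -0.0963, 0.0262]
tcp_rot: [0.705, 0.056, 0.705, -0.056]
wrist_force: [-0.3, -0.8, 0.5]
grip_width: 0.0005
```

```bash
python3 st.py; python3 - <<'E'
from plant import optics
import cv2,numpy as np
d=optics.get_image("top"); np.savez("top3.npz",**d)
cv2.imwrite("pics/top3.png",cv2.resize(d["color"][170:290,220:440],None,fx=3.6,fy=3.6))
d=optics.get_image("scene")
cv2.imwrite("pics/scene3.png",cv2.resize(d["color"][150:290,250:410],None,fx=4,fy=4))
E
```

```text
{'t': 5.6, 'x': np.float64(2.3), 'y': np.float64(-110.1), 'z': np.float64(26.2), 'F': array([-0.3 , -0.8 ,  0.54]), 'T': array([-0.05, -0.11,  0.05]), 'w': 0.0005}
```

View pics/top3.png

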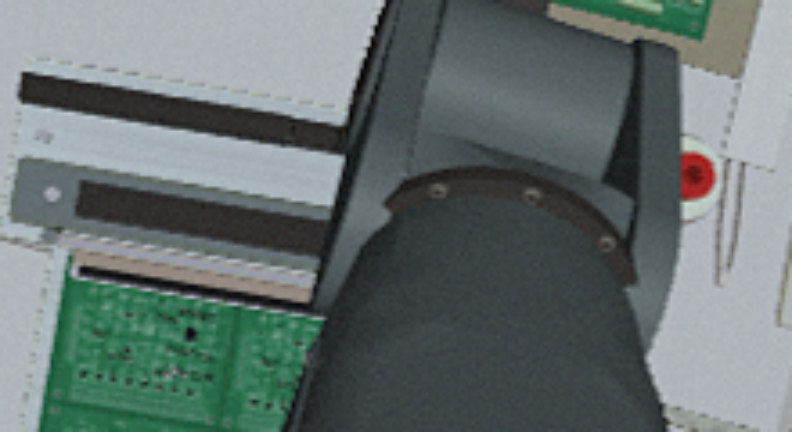

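View pics/scene3.png

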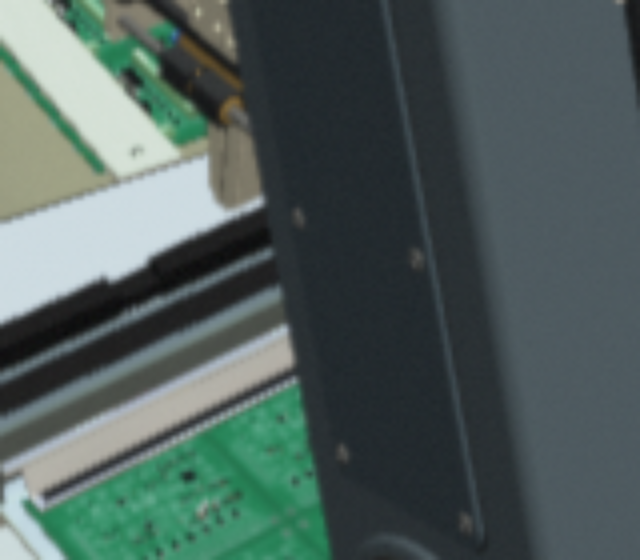

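```bash
python3 - <<'E'
from h import *
from plant import sensors
s=sensors.get_state(); d=np.load("scene0.npz"); w=np.load("wrist2.npz")
e=np.array(s["eef_pos"])
for a in (-17,0,17):
  for b in (-7.5,7.5):
    p=e+HX*a*1e-3+HY*b*1e-3; q=proj(d,p); print(a,b,q.round(1),((q-[250,150])*4).round())
for y in (-.15,-.11,-.09,-.06,0,.15):
  q=[proj(d,C+HY*y+HX*x) for x in(-.009,.009)]; print(y,[((k-[250,150])*4).round() for k in q], [proj(w,C+HY*y+HX*x).round() for x in(-.009,.009)])
print((-w["R"].T@w["t"]).round(4), proj(w,e))
E
```

```text
-17 -7.5 [314.9 211.1] [260. 245.]
-17 7.5 [310.  213.4] [240. 254.]
0 -7.5 [310.8 207.4] [243. 229.]
0 7.5 [305.8 209.6] [223. 239.]
17 -7.5 [306.7 203.7] [227. 215.]
17 7.5 [301.8 205.9] [207. 224.]
-0.15 [array([297., 215.]), array([279., 200.])] [array([265., 290.]), array([290., 290.])]
-0.11 [array([244., 239.]), array([227., 224.])] [array([265., 238.]), array([291., 238.])]
-0.09 [array([218., 252.]), array([200., 236.])] [array([264., 210.]), array([291., 210.])]
-0.06 [array([177., 271.]), array([160., 254.])] [array([264., 165.]), array([292., 165.])]
0 [array([ 93., 310.]), array([ 76., 292.])] [array([263.,  63.]), array([293.,  63.])]
0.15 [array([-135.,  415.]), array([-150.,  396.])] [array([ 259., -294.]), array([ 298., -294.])]
[ 0.4794 -0.0273  0.2183] [281.13226002 236.06538331]
```

```bash
python3 - <<'E'
from plant import optics
import cv2,numpy as np
d=optics.get_image("scene"); im=d["color"]
cv2.imwrite("pics/scene4.png",cv2.resize(im[170:222,270:330],None,fx=11,fy=11,interpolation=cv2.INTER_CUBIC))
E
```

```text
(no output)
```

View pics/scene4.png

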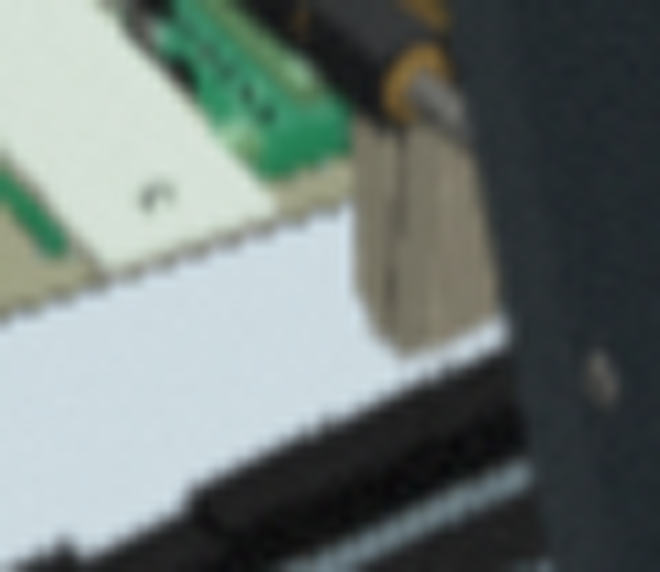

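```bash
python3 - <<'E'
from h import *
from plant import sensors
s=sensors.get_state(); d=np.load("scene0.npz")
from plant import optics
w=optics.get_image("wrist"); cv2.imwrite("pics/wrist5.png",cv2.resize(w["color"][180:300,200:360],None,fx=5,fy=5))
e=np.array(s["eef_pos"])
for dz in (0,.01,.02,.03):
  print(dz,[proj(w,e+HX*a+HY*b+[0,0,dz]).round(1).tolist() for a,b in((0,.0075),(0,-.0075),(-.008,.0075),(.008,.0075))], proj(d,e+HY*.0075+[0,0,dz]).round(1))
E
```

```text
0 [[278.2, 226.6], [278.2, 246.9], [266.7, 226.6], [289.8, 226.6]] [305.8 209.6]
0.01 [[278.3, 231.3], [278.2, 252.5], [266.1, 231.3], [290.4, 231.3]] [305.9 206.5]
0.02 [[278.3, 236.6], [278.3, 258.7], [265.5, 236.6], [291.1, 236.6]] [306.1 203.4]
0.03 [[278.4, 242.4], [278.3, 265.6], [264.8, 242.4], [291.9, 242.4]] [306.2 200.2]
```

View pics/wrist5.png

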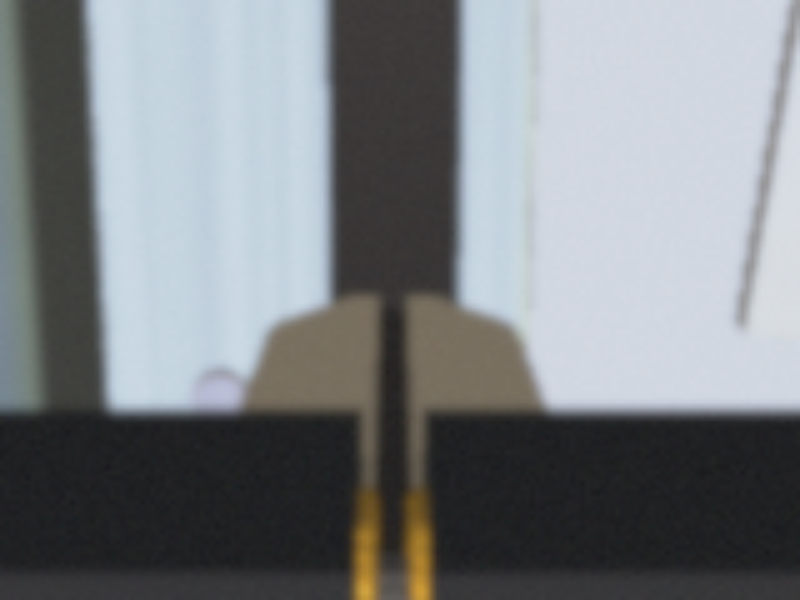

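Both the scene and wrist views put the closed fingertip about 20–24 mm higher than the reported TCP, hovering above the rib. This explains why I've felt no contact. I'll keep creeping down by feel.

Call:
move_arm --motion '[0.03,0,0,0,0,0,0,0.07,0,0,0,0,0,0,0.1,0,0,0,0,0,0,0.13,0,0,0,0,0,0,0.15,0,0,0,0,0,0,0.15,0,0,0,0,0,0]'

```text
clock: 6.55
eef_pos: [0.4709, -0.0964, 0.0202]
tcp_rot: [0.705, 0.056, 0.705, -0.056]
wrist_force: [-0.6, -0.3, 0.5]
grip_width: 0.0004
```

```bash
python3 st.py;  python3 - <<'E'
from plant import optics
import cv2,numpy as np
d=optics.get_image("scene"); im=d["color"]
cv2.imwrite("pics/scene5.png",cv2.resize(im[170:222,270:330],None,fx=11,fy=11,interpolation=cv2.INTER_CUBIC))
E
```

```text
{'t': 6.55, 'x': np.float64(2.3), 'y': np.float64(-110.1), 'z': np.float64(20.2), 'F': array([-0.65, -0.3 ,  0.52]), 'T': array([-0.06, -0.08,  0.02]), 'w': 0.0004}
```

View pics/scene5.png

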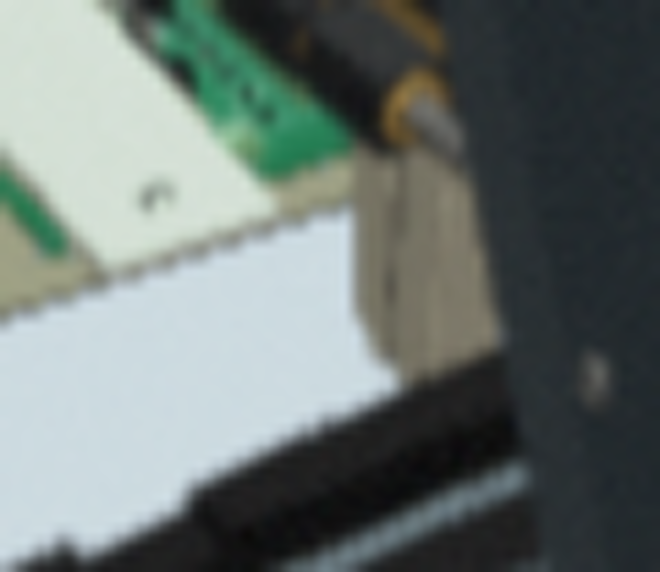

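Call:
move_arm --motion '[0.025,0,0,0,0,0,0,0.05,0,0,0,0,0,0,0.075,0,0,0,0,0,0,0.075,0,0,0,0,0,0]'

```text
clock: 7.1
eef_pos: [0.4709, -0.0963, 0.0171]
tcp_rot: [0.705, 0.056, 0.705, -0.056]
wrist_force: [0.4, 0.1, -0.2]
grip_width: 0.0005
```

```bash
python3 st.py;  python3 - <<'E'
from plant import optics
import cv2,numpy as np
d=optics.get_image("scene"); im=d["color"]
cv2.imwrite("pics/scene6.png",cv2.resize(im[170:222,270:330],None,fx=11,fy=11,interpolation=cv2.INTER_CUBIC))
E
```

```text
{'t': 7.1, 'x': np.float64(2.3), 'y': np.float64(-110.1), 'z': np.float64(17.1), 'F': array([ 0.36,  0.08, -0.17]), 'T': array([-0.05, -0.02,  0.02]), 'w': 0.0005}
```

View pics/scene6.png

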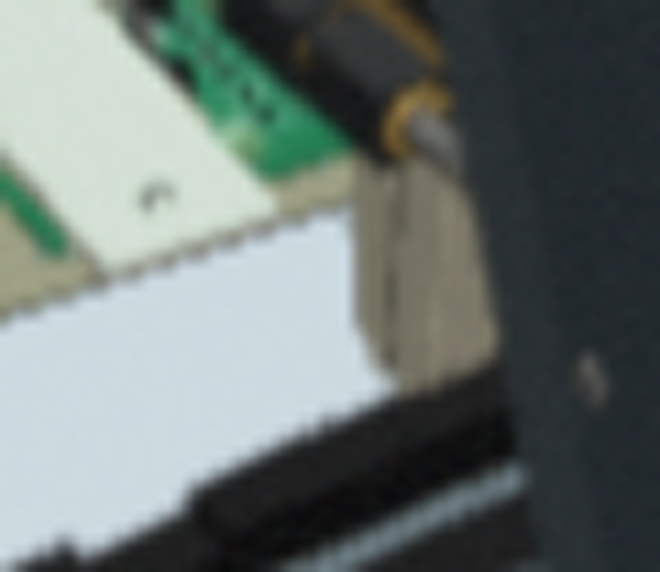

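Call:
move_arm --motion '[0.03,0,0,0,0,0,0,0.06,0,0,0,0,0,0,0.09,0,0,0,0,0,0,0.12,0,0,0,0,0,0,0.12,0,0,0,0,0,0]'

```text
clock: 7.78
eef_pos: [0.4708, -0.0963, 0.0122]
tcp_rot: [0.705, 0.056, 0.705, -0.056]
wrist_force: [0.9, -0.8, -0.0]
grip_width: 0.0005
```

```bash
python3 st.py
```

```text
{'t': 7.78, 'x': np.float64(2.3), 'y': np.float64(-110.0), 'z': np.float64(12.2), 'F': array([ 0.9 , -0.75, -0.02]), 'T': array([-0.03, -0.04, -0.01]), 'w': 0.0005}
```

Call:
move_arm --motion '[0.02,0,0,0,0,0,0,0.035,0,0,0,0,0,0,0.05,0,0,0,0,0,0,0.05,0,0,0,0,0,0]'

```text
clock: 8.28
eef_pos: [0.4708, -0.0963, 0.0102]
tcp_rot: [0.705, 0.056, 0.705, -0.056]
wrist_force: [-1.1, 0.3, 1.0]
grip_width: 0.0006
```

```bash
python3 st.py;  python3 - <<'E'
from plant import optics
import cv2,numpy as np
d=optics.get_image("scene"); im=d["color"]
cv2.imwrite("pics/scene7.png",cv2.resize(im[170:222,270:330],None,fx=11,fy=11,interpolation=cv2.INTER_CUBIC))
E
```

```text
{'t': 8.28, 'x': np.float64(2.3), 'y': np.float64(-110.0), 'z': np.float64(10.2), 'F': array([-1.06,  0.32,  0.97]), 'T': array([ 0.03, -0.02,  0.01]), 'w': 0.0006}
```

View pics/scene7.png

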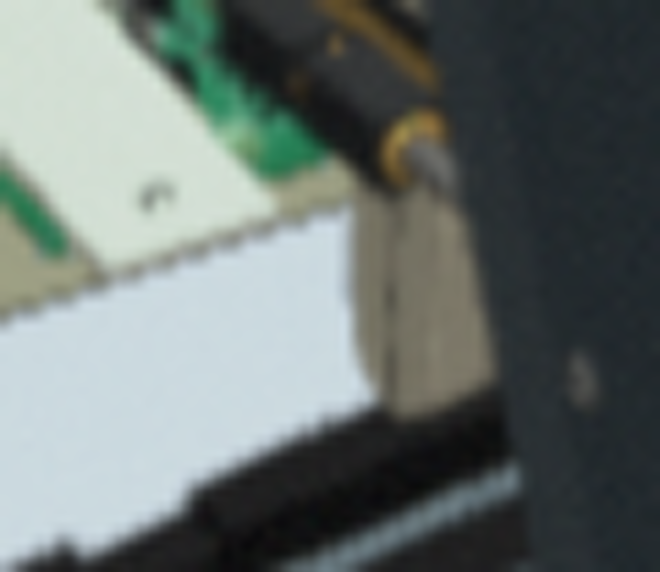

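Call:
move_arm --motion '[0.015,0,0,0,0,0,0,0.025,0,0,0,0,0,0,0.025,0,0,0,0,0,0]'

```text
clock: 8.7
eef_pos: [0.4708, -0.0963, 0.0092]
tcp_rot: [0.705, 0.056, 0.705, -0.056]
wrist_force: [-0.3, -0.0, 0.5]
grip_width: 0.0005
```

```bash
python3 st.py
```

```text
{'t': 8.7, 'x': np.float64(2.3), 'y': np.float64(-110.0), 'z': np.float64(9.2), 'F': array([-0.32, -0.05,  0.53]), 'T': array([-0.05, -0.04,  0.04]), 'w': 0.0005}
```

Call:
move_arm --motion '[0.012,0,0,0,0,0,0,0.018,0,0,0,0,0,0,0.018,0,0,0,0,0,0]'

```text
clock: 9.07
eef_pos: [0.4708, -0.0963, 0.0085]
tcp_rot: [0.705, 0.056, 0.705, -0.056]
wrist_force: [0.3, 0.0, -1.1]
grip_width: 0.0003
```

```bash
python3 st.py
```

```text
{'t': 9.07, 'x': np.float64(2.3), 'y': np.float64(-110.0), 'z': np.float64(8.5), 'F': array([ 0.33,  0.03, -1.06]), 'T': array([-0.06, -0.09,  0.03]), 'w': 0.0003}
```

Call:
move_arm --motion '[0.012,0,0,0,0,0,0,0.018,0,0,0,0,0,0,0.018,0,0,0,0,0,0]'

```text
clock: 9.45
eef_pos: [0.4708, -0.0963, 0.0077]
tcp_rot: [0.705, 0.056, 0.705, -0.056]
wrist_force: [0.3, 0.6, 0.7]
grip_width: 0.0006
```

```bash
python3 st.py
```

```text
{'t': 9.45, 'x': np.float64(2.3), 'y': np.float64(-110.0), 'z': np.float64(7.7), 'F': array([0.27, 0.55, 0.69]), 'T': array([-0.05, -0.04, -0.01]), 'w': 0.0006}
```

Call:
move_arm --motion '[0.012,0,0,0,0,0,0,0.018,0,0,0,0,0,0,0.018,0,0,0,0,0,0]'

```text
clock: 9.82
eef_pos: [0.4708, -0.0963, 0.007]
tcp_rot: [0.705, 0.056, 0.705, -0.056]
wrist_force: [0.2, -0.0, 0.3]
grip_width: 0.0003
```

```bash
python3 st.py
```

```text
{'t': 9.82, 'x': np.float64(2.3), 'y': np.float64(-110.0), 'z': np.float64(7.0), 'F': array([ 0.2 , -0.03,  0.3 ]), 'T': array([-0.11, -0.13,  0.01]), 'w': 0.0003}
```

Call:
move_arm --motion '[0.015,0,0,0,0,0,0,0.022,0,0,0,0,0,0,0.022,0,0,0,0,0,0]'

```text
clock: 10.2
eef_pos: [0.4708, -0.0963, 0.0061]
tcp_rot: [0.705, 0.056, 0.705, -0.056]
wrist_force: [0.0, -0.3, -0.7]
grip_width: 0.0004
```

```bash
python3 st.py;  python3 - <<'E'
from plant import optics
import cv2,numpy as np
d=optics.get_image("scene"); im=d["color"]
cv2.imwrite("pics/scene8.png",cv2.resize(im[170:222,270:330],None,fx=11,fy=11,interpolation=cv2.INTER_CUBIC))
d=optics.get_image("wrist"); im=d["color"]
cv2.imwrite("pics/wrist8.png",cv2.resize(im[60:290,180:380],None,fx=2.6,fy=2.6,interpolation=cv2.INTER_CUBIC))
E
```

```text
{'t': 10.2, 'x': np.float64(2.2), 'y': np.float64(-110.0), 'z': np.float64(6.1), 'F': array([ 0.02, -0.29, -0.69]), 'T': array([-0.08, -0.03, -0.  ]), 'w': 0.0004}
```

View pics/scene8.png

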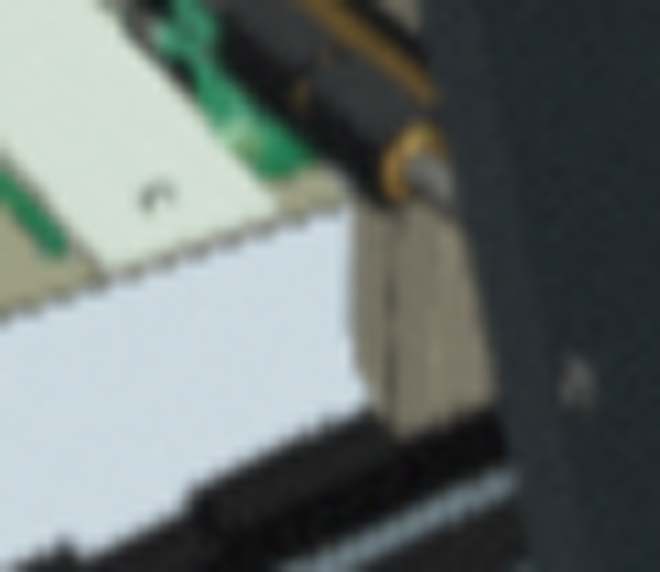

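View pics/wrist8.png

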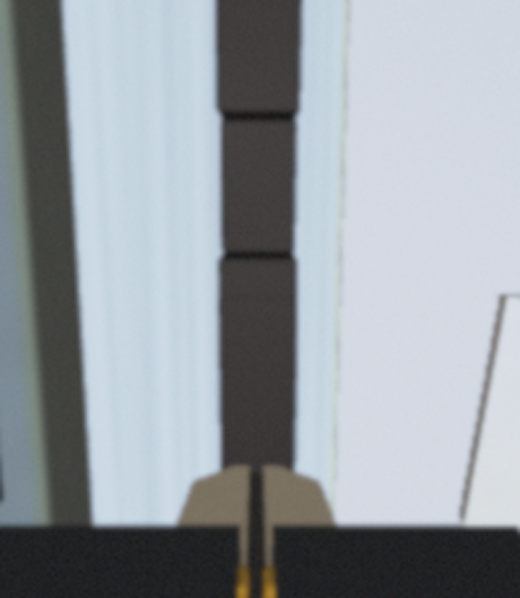

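Call:
move_arm --motion '[0.012,0,0,0,0,0,0,0.02,0,0,0,0,0,0,0.02,0,0,0,0,0,0]'

```text
clock: 10.68
eef_pos: [0.4707, -0.0963, 0.0053]
tcp_rot: [0.705, 0.056, 0.705, -0.056]
wrist_force: [-0.2, -0.2, -0.5]
grip_width: 0.0004
```

Call:
move_arm --motion '[0.012,0,0,0,0,0,0,0.02,0,0,0,0,0,0,0.02,0,0,0,0,0,0]'

```text
clock: 11.05
eef_pos: [0.4708, -0.0963, 0.0048]
tcp_rot: [0.705, 0.056, 0.705, -0.056]
wrist_force: [-2.1, 1.0, 6.0]
grip_width: 0.0002
```

```bash
python3 st.py
```

```text
{'t': 11.05, 'x': np.float64(2.3), 'y': np.float64(-110.0), 'z': np.float64(4.8), 'F': array([-2.07,  0.99,  5.98]), 'T': array([ 0.03,  0.27, -0.02]), 'w': 0.0002}
```

Light contact at reported z = 4.8 mm, 6 N. Now I'll run along the edge (+y), about 0.1–0.2 mm into it.

Call:
move_arm --motion '[0.004,0.05,0,0,0,0,0,0.004,0.15,0,0,0,0,0,0.004,0.25,0,0,0,0,0,0.004,0.35,0,0,0,0,0,0.004,0.45,0,0,0,0,0,0.004,0.5,0,0,0,0,0]'

```text
clock: 11.8
eef_pos: [0.4742, -0.0764, 0.0048]
tcp_rot: [0.705, 0.056, 0.705, -0.056]
wrist_force: [-0.4, -3.7, 5.7]
grip_width: 0.0008
```

```bash
python3 st.py
```

```text
{'t': 11.8, 'x': np.float64(2.5), 'y': np.float64(-89.8), 'z': np.float64(4.8), 'F': array([-0.37, -3.67,  5.71]), 'T': array([-0.77, -0.02, -0.02]), 'w': 0.0008}
```

Call:
move_arm --motion '[0.003,0.1,0,0,0,0,0,0.003,0.2,0,0,0,0,0,0.003,0.3,0,0,0,0,0,0.003,0.4,0,0,0,0,0,0.003,0.5,0,0,0,0,0,0.003,0.55,0,0,0,0,0]'

```text
clock: 12.55
eef_pos: [0.4778, -0.0544, 0.0048]
tcp_rot: [0.705, 0.056, 0.705, -0.056]
wrist_force: [0.2, -3.9, 4.4]
grip_width: 0.0007
```

```bash
python3 st.py
```

```text
{'t': 12.55, 'x': np.float64(2.6), 'y': np.float64(-67.5), 'z': np.float64(4.8), 'F': array([ 0.23, -3.92,  4.35]), 'T': array([-0.77, -0.01,  0.04]), 'w': 0.0007}
```

Call:
move_arm --motion '[0.004,0.1,0,0,0,0,0,0.004,0.2,0,0,0,0,0,0.004,0.3,0,0,0,0,0,0.004,0.4,0,0,0,0,0]'

```text
clock: 13.05
eef_pos: [0.4803, -0.0382, 0.0046]
tcp_rot: [0.705, 0.056, 0.705, -0.056]
wrist_force: [-0.5, -3.2, 4.1]
grip_width: 0.0009
```

Call:
move_arm --motion '[0.003,0.05,0,0,0,0,0,0.003,0.08,0,0,0,0,0]'

```text
clock: 13.3
eef_pos: [0.4808, -0.0349, 0.0045]
tcp_rot: [0.705, 0.056, 0.705, -0.055]
wrist_force: [0.2, -2.9, 5.5]
grip_width: 0.0007
```

Call:
move_arm --motion '[0.003,0.05,0,0,0,0,0,0.003,0.08,0,0,0,0,0]'

```text
clock: 13.55
eef_pos: [0.4813, -0.0316, 0.0044]
tcp_rot: [0.705, 0.056, 0.705, -0.055]
wrist_force: [-0.5, -2.2, 3.0]
grip_width: 0.0006
```

```bash
python3 st.py
```

```text
{'t': 13.55, 'x': np.float64(2.4), 'y': np.float64(-44.5), 'z': np.float64(4.4), 'F': array([-0.51, -2.19,  3.02]), 'T': array([-0.48, -0.04, -0.01]), 'w': 0.0006}
```

Call:
move_arm --motion '[0.002,0.05,0,0,0,0,0,0.002,0.08,0,0,0,0,0]'

```text
clock: 13.8
eef_pos: [0.4814, -0.028, 0.004]
tcp_rot: [0.705, 0.056, 0.705, -0.055]
wrist_force: [0.2, -0.8, -0.3]
grip_width: 0.0005
```

```bash
python3 st.py
```

```text
{'t': 13.8, 'x': np.float64(2.0), 'y': np.float64(-40.9), 'z': np.float64(4.0), 'F': array([ 0.25, -0.81, -0.28]), 'T': array([-0.06, -0.08, -0.02]), 'w': 0.0005}
```

Call:
move_arm --motion '[0.002,0.05,0,0,0,0,0,0.002,0.08,0,0,0,0,0]'

```text
clock: 14.05
eef_pos: [0.4818, -0.0247, 0.0038]
tcp_rot: [0.705, 0.056, 0.705, -0.055]
wrist_force: [-0.8, 0.7, 0.0]
grip_width: 0.0001
```

```bash
python3 st.py
```

```text
{'t': 14.05, 'x': np.float64(1.8), 'y': np.float64(-37.5), 'z': np.float64(3.8), 'F': array([-0.78,  0.68,  0.  ]), 'T': array([-0.02, -0.1 ,  0.05]), 'w': 0.0001}
```

Force dropped to zero at y ≈ −41 to −37.5, so the tip is in the notch. I'll go to the estimated middle (≈ −36) and look.

Call:
move_arm --motion '[0,0.04,0.01,0,0,0,0,0,0.04,0.01,0,0,0,0]'

```text
clock: 14.3
eef_pos: [0.4825, -0.023, 0.0038]
tcp_rot: [0.705, 0.056, 0.705, -0.055]
wrist_force: [0.6, 0.5, 0.1]
grip_width: 0.0004
```

```bash
python3 st.py;  python3 - <<'E'
from plant import optics
import cv2,numpy as np
d=optics.get_image("scene"); im=d["color"]
cv2.imwrite("pics/scene9.png",cv2.resize(im[185:255,240:330],None,fx=8,fy=8,interpolation=cv2.INTER_CUBIC))
d=optics.get_image("wrist"); im=d["color"]
cv2.imwrite("pics/wrist9.png",cv2.resize(im[60:290,180:380],None,fx=2.6,fy=2.6,interpolation=cv2.INTER_CUBIC))
E
```

```text
{'t': 14.3, 'x': np.float64(2.2), 'y': np.float64(-35.8), 'z': np.float64(3.8), 'F': array([0.6 , 0.52, 0.13]), 'T': array([-0.13, -0.05,  0.07]), 'w': 0.0004}
```

View pics/scene9.png

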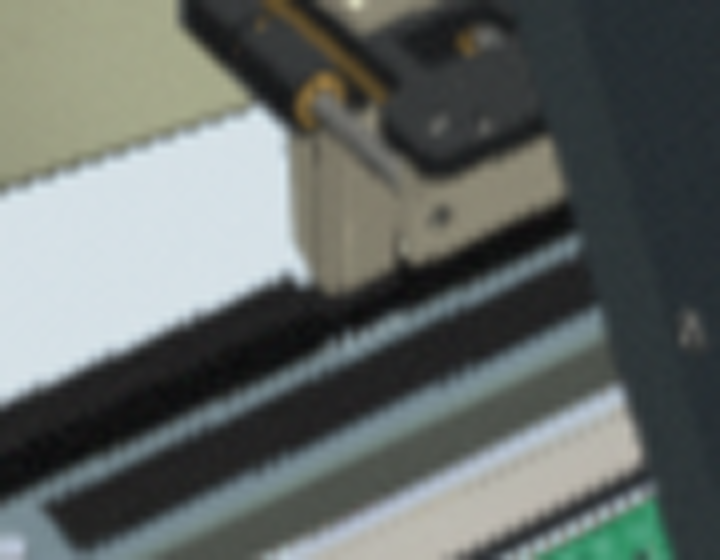

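View pics/wrist9.png

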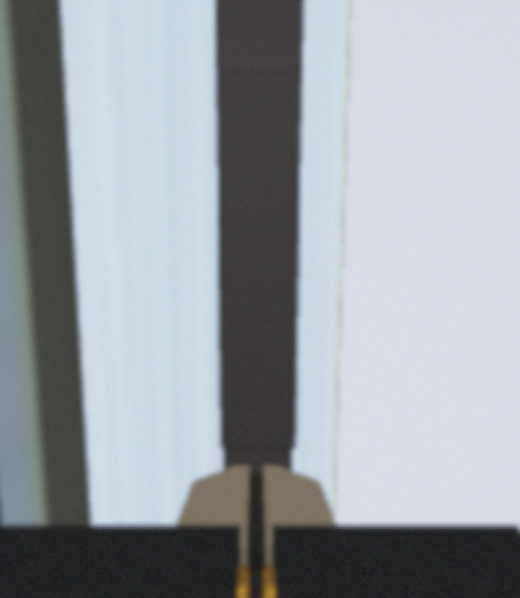

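```bash
python3 - <<'E'
from h import *
from plant import sensors
s=sensors.get_state(); e=np.array(s["eef_pos"]); d=np.load("scene0.npz")
for n,q in (("L",(240+403/8,185+265/8)),("R",(240+562/8,185+205/8)),("tip",(240+340/8,185+295/8))):
  for z in (.03,.04,.05,.06,.075,.09):
    p=ray(d,q,z); print(n,z,"a",((p-e)@HX*1e3).round(1),"b",((p-e)@HY*1e3).round(1))
E
```

```text
L 0.03 a -7.3 b -15.5
L 0.04 a -16.3 b -9.2
L 0.05 a -25.4 b -2.9
L 0.06 a -34.4 b 3.4
L 0.075 a -48.0 b 12.9
L 0.09 a -61.6 b 22.3
R 0.03 a -12.3 b -70.7
R 0.04 a -21.3 b -63.6
R 0.05 a -30.2 b -56.6
R 0.06 a -39.2 b -49.5
R 0.075 a -52.7 b -38.9
R 0.09 a -66.2 b -28.4
tip 0.03 a -7.6 b 7.3
tip 0.04 a -16.6 b 13.3
tip 0.05 a -25.7 b 19.3
tip 0.06 a -34.7 b 25.3
tip 0.075 a -48.3 b 34.4
tip 0.09 a -61.9 b 43.4
```

The tip ray confirms the tip's end is at about z = 30 mm in the notch. The tan block in view is consistent with the gripper body at about z = 90 mm, clear of the spine. Now I'll go down to the key.

Call:
move_arm --motion '[0.04,0,0,0,0,0,0,0.08,0,0,0,0,0,0,0.1,0,0,0,0,0,0,0.1,0,0,0,0,0,0]'

```text
clock: 14.9
eef_pos: [0.4824, -0.0232, -0.0003]
tcp_rot: [0.705, 0.056, 0.705, -0.055]
wrist_force: [0.2, 0.0, -0.5]
grip_width: 0.0007
```

Call:
move_arm --motion '[0.02,0,0,0,0,0,0,0.03,0,0,0,0,0,0,0.04,0,0,0,0,0,0]'

```text
clock: 15.28
eef_pos: [0.4825, -0.0232, -0.0017]
tcp_rot: [0.705, 0.056, 0.705, -0.055]
wrist_force: [-2.0, -0.6, 4.6]
grip_width: 0.0006
```

```bash
python3 st.py
```

```text
{'t': 15.28, 'x': np.float64(2.2), 'y': np.float64(-36.0), 'z': np.float64(-1.7), 'F': array([-1.96, -0.65,  4.62]), 'T': array([-0.05,  0.14, -0.01]), 'w': 0.0006}
```

Key touched at 6 mm below the edge, as expected. Now pressing.

Call:
move_arm --motion '[0.03,0,0,0,0,0,0,0.06,0,0,0,0,0,0,0.09,0,0,0,0,0,0,0.1,0,0,0,0,0,0]'

```text
clock: 15.78
eef_pos: [0.4825, -0.0232, -0.0058]
tcp_rot: [0.705, 0.056, 0.705, -0.055]
wrist_force: [-1.4, -0.7, 4.4]
grip_width: 0.0006
```

```bash
python3 st.py
```

```text
{'t': 15.78, 'x': np.float64(2.2), 'y': np.float64(-36.0), 'z': np.float64(-5.8), 'F': array([-1.38, -0.75,  4.43]), 'T': array([-0.06,  0.08, -0.03]), 'w': 0.0006}
```

Call:
move_arm --motion '[0.03,0,0,0,0,0,0,0.05,0,0,0,0,0,0,0.07,0,0,0,0,0,0,0.07,0,0,0,0,0,0]'

```text
clock: 16.27
eef_pos: [0.4825, -0.0232, -0.0088]
tcp_rot: [0.705, 0.056, 0.705, -0.055]
wrist_force: [-0.4, -0.4, 1.3]
grip_width: 0.0009
```

```bash
python3 st.py
```

```text
{'t': 16.27, 'x': np.float64(2.2), 'y': np.float64(-36.0), 'z': np.float64(-8.8), 'F': array([-0.36, -0.45,  1.35]), 'T': array([-0.04, -0.03,  0.03]), 'w': 0.0009}
```

Call:
move_arm --motion '[0.01,0,0,0,0,0,0,0.02,0,0,0,0,0,0,0.02,0,0,0,0,0,0]'

```text
clock: 16.65
eef_pos: [0.4825, -0.0231, -0.0093]
tcp_rot: [0.705, 0.056, 0.705, -0.055]
wrist_force: [-3.5, -0.5, 10.0]
grip_width: 0.0004
```

```bash
python3 st.py
```

```text
{'t': 16.65, 'x': np.float64(2.2), 'y': np.float64(-35.9), 'z': np.float64(-9.3), 'F': array([-3.49, -0.47,  9.99]), 'T': array([-0.06,  0.44,  0.01]), 'w': 0.0004}
```

Call:
move_arm --motion '[0.015,0,0,0,0,0,0,0.022,0,0,0,0,0,0,0.022,0,0,0,0,0,0]'

```text
clock: 17.02
eef_pos: [0.4825, -0.0231, -0.0093]
tcp_rot: [0.705, 0.056, 0.705, -0.055]
wrist_force: [-5.3, 0.1, 19.7]
grip_width: 0.0005
```

```bash
python3 st.py
```

```text
{'t': 17.02, 'x': np.float64(2.3), 'y': np.float64(-35.9), 'z': np.float64(-9.3), 'F': array([-5.32,  0.13, 19.72]), 'T': array([-0.01,  1.01,  0.04]), 'w': 0.0005}
```

The stop is reached: z no longer moves and force rises to 20 N, about 8 mm below first key contact. Now straight up and away.

Call:
move_arm --motion '[-0.1,0,0,0,0,0,0,-0.3,0,0,0,0,0,0,-0.6,0,0,0,0,0,0,-1.2,0,0,0,0,0,0,-2.2,0,0,0,0,0,0,-3.4,0,0,0,0,0,0,-4.6,0,0,0,0,0,0,-5.5,0,0,0,0,0,0,-6.0,0,0,0,0,0,0,-6.0,0,0,0,0,0,0]'

```text
clock: 18.27
eef_pos: [0.4831, -0.0234, 0.2323]
tcp_rot: [0.706, 0.056, 0.704, -0.055]
wrist_force: [-0.1, 0.2, -1.4]
grip_width: 0.0008
```

```bash
python3 st.py; python3 - <<'E'
from h import *
from plant import sensors
s=sensors.get_state(); R0=toolR(s)
print((R0.inv().apply(np.array([.25,-.42,.25])-s["eef_pos"])/.04).round(2))
E
```

```text
{'t': 18.27, 'x': np.float64(2.8), 'y': np.float64(-36.1), 'z': np.float64(232.3), 'F': array([-0.08,  0.21, -1.4 ]), 'T': array([-0.02, -0.03, -0.  ]), 'w': 0.0008}
[ -0.46 -10.7   -4.2 ]
```

Call:
move_arm --motion '[-0.4,-1.0,-0.4,0.8,0,0,0,-0.4,-2.2,-0.9,1.6,0,0,0,-0.4,-3.4,-1.3,2.4,0,0,0,-0.4,-4.6,-1.8,3.2,0,0,0,-0.4,-5.8,-2.3,4.0,0,0,0,-0.4,-7.0,-2.8,4.6,0,0,0,-0.4,-8.2,-3.2,5.2,0,0,0,-0.4,-9.4,-3.7,5.6,0,0,0,-0.4,-10.5,-4.1,5.6,0,0,0,-0.4,-10.7,-4.2,5.6,0,0,0]'

```text
clock: 19.52
eef_pos: [0.2485, -0.4211, 0.2461]
tcp_rot: [0.596, 0.382, 0.596, -0.38]
wrist_force: [0.1, 1.0, -0.2]
grip_width: 0.0004
```

```bash
python3 st.py; python3 - <<'E'
from h import *
from plant import optics
a=np.load("top0.npz")["color"]; b0=np.load("scene0.npz")["color"]
t=optics.get_image("top")["color"]; c=optics.get_image("scene")["color"]
cv2.imwrite("pics/topF.png",np.vstack([cv2.resize(x[150:290,130:440],None,fx=2.1,fy=2.1) for x in (a,t)]))
cv2.imwrite("pics/sceneF.png",np.vstack([cv2.resize(x[190:290,200:400],None,fx=3,fy=3,interpolation=cv2.INTER_CUBIC) for x in (b0,c)]))
def blob(im,f,box):
    x0,y0,x1,y1=box; m=f(im[y0:y1,x0:x1].astype(int)); ys,xs=np.nonzero(m); return (xs.mean()+x0).round(2),(ys.mean()+y0).round(2),len(xs)
for n,f,box in (("board",lambda p:(p[...,1]>p[...,2]+30),(215,235,340,335)),("spool",lambda p:p.max(2)<60,(160,165,205,200)),("box",lambda p:p.max(2)<110,(145,222,205,268)),("bottle",lambda p:p[...,2]>p[...,1]+60,(385,200,425,240))):
    print(n,blob(a,f,box),blob(t,f,box))
E
```

```text
{'t': 19.52, 'x': np.float64(-165.7), 'y': np.float64(-465.9), 'z': np.float64(246.1), 'F': array([ 0.08,  1.03, -0.24]), 'T': array([-0.  , -0.07, -0.  ]), 'w': 0.0004}
board (np.float64(279.22), np.float64(291.96), 7192) (np.float64(279.12), np.float64(293.46), 6900)
spool (np.float64(181.83), np.float64(181.94), 552) (np.float64(181.81), np.float64(181.93), 551)
box (np.float64(173.98), np.float64(244.94), 1303) (np.float64(173.98), np.float64(244.93), 1306)
bottle (np.float64(411.42), np.float64(218.31), 127) (np.float64(411.41), np.float64(218.38), 125)
```

View pics/topF.png

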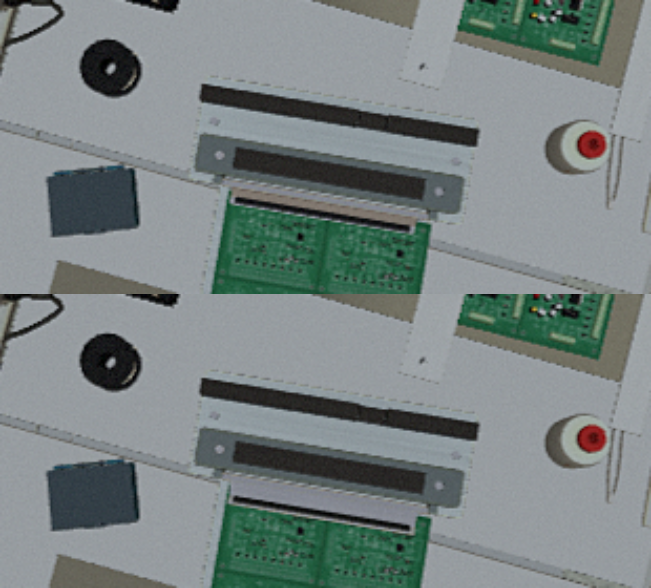

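View pics/sceneF.png

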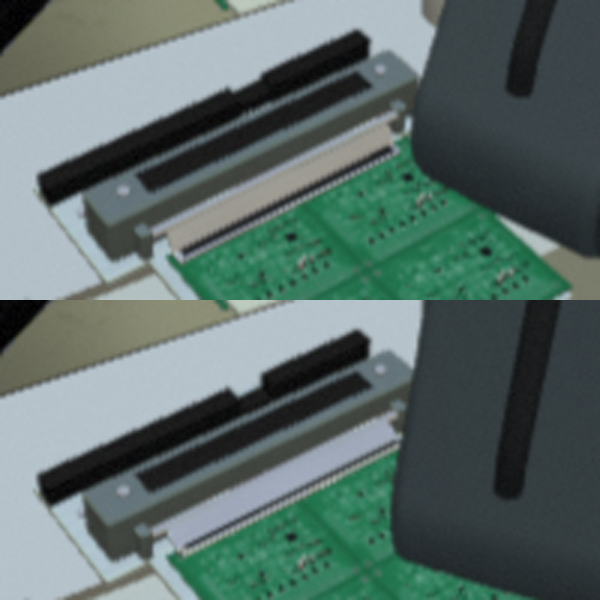

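The before/after pictures show the clamp bar swung up (it is now pale and reaches further over the board's edge) and the key sunk in the notch. The spool, case and bottle have not moved. One last check on the board, then I'll hand in.

```bash
python3 - <<'E'
from h import *
from plant import optics, sensors, workorder
a=np.load("top0.npz")["color"]; t=optics.get_image("top")["color"]
g=[np.float32(cv2.cvtColor(x,cv2.COLOR_BGR2GRAY)[256:320,232:322]) for x in (a,t)]
print(cv2.phaseCorrelate(*g))
print(rel(sensors.get_state()), np.abs(sensors.get_state()["qvel"]).max())
workorder.job_done()
E
```

```text
((-0.27418503164717123, 0.25478948063533124), 0.6339264987243547)
{'t': 19.68, 'x': np.float64(-164.5), 'y': np.float64(-463.7), 'z': np.float64(246.7), 'F': array([ 0.11,  0.39, -0.72]), 'T': array([ 0.  , -0.04,  0.05]), 'w': 0.0007} 0.021551017055740886
the job is handed in; nothing more can be done
```

The clamp is open and the job is handed in, at 19.7 s on the robot's clock. I set a closed fingertip on the rear edge near its right end (y ≈ −110 mm) at about 6 N. I ran it along the edge until the force vanished at y ≈ −41 mm, which was the notch. At y ≈ −36 mm I pressed the key about 8 mm to its stop, reaching about 20 N there, then went straight up and away.

**Last checks**
- **Clamp bar:** the pictures show it swung up, with the key sunk in the notch. I did not measure its angle. That the key is fully down rests on the travel and the hard stop I felt.
- **Things around it:** the spool, case and bottle are within 0.1 pixel of where they started in the top view.
- **Board:** its surface pattern shifted about 0.3 pixel (roughly 0.6 mm) in the top view. I take this as picture noise, because nothing touched the board, though I cannot rule out a movement that small. The centre of the green area moved 1.5 pixels; I put that down to the open bar covering more of the board.
- **Robot:** it was clear of everything, with wrist force near zero.

**Disagreement:** the closed fingertips ended about 25 mm short of the reported TCP. Contact with the edge's 30 mm top came at a reported height of 4.8 mm, and two camera views showed nearly the same gap. I therefore worked by the force readings and the pictures, not the reported height.

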